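Show the apprentice the next cut

TASK

Show the apprentice what the next cut needs by pointing, with the fingertips about two centimetres straight above each thing and staying there two seconds: first the middle of the blade of the widest chisel, then the top end of the upright round mallet's handle, and last the middle of the longest mortise in the board, where you finish, still pointing. Touch and move nothing, pick nothing up, and do not come down close over the other chisels' blades or the board's other two holes.

Things in the scene. Friction and masses are not known exactly. Their poses are not given: they have to be found in the camera images.
- chisel_wide_blade (a point): a loose wood chisel lying flat on the bench, roughly along x, its turned wooden handle towards the robot and its flat steel blade pointing away; 255 mm long overall, blade 110 mm long, 38 mm wide and 5 mm thick (the widest of the three), handle 26 mm thick. The three chisels lie side by side, 85 mm or more apart, in any order. This point: middle of the blade's upper face, 5 mm above the bench; x along the blade to its cutting edge, z up
- chisel_medium_blade (a point): a loose wood chisel lying flat on the bench, roughly along x, its turned wooden handle towards the robot and its flat steel blade pointing away; 255 mm long overall, blade 110 mm long, 19 mm wide and 5 mm thick (the middle one), handle 26 mm thick. The three chisels lie side by side, 85 mm or more apart, in any order. This point: middle of the blade's upper face, 5 mm above the bench; x along the blade to its cutting edge, z up
- chisel_narrow_blade (a point): a loose wood chisel lying flat on the bench, roughly along x, its turned wooden handle towards the robot and its flat steel blade pointing away; 255 mm long overall, blade 110 mm long, 9 mm wide and 5 mm thick (the narrowest), handle 26 mm thick. The three chisels lie side by side, 85 mm or more apart, in any order. This point: middle of the blade's upper face, 5 mm above the bench; x along the blade to its cutting edge, z up
- mallet_top (a point): the loose round carver's mallet, standing upright on its dark wooden head (74 mm across, 104 mm high) with its pale handle (32 mm thick) straight up, 195 mm high in all. It is easily knocked over. This point: centre of the handle's top end, 195 mm above the bench; z up
- long_mortise (a point): the longest mortise, a slot 60 x 14 mm, 28 mm deep, cut in the upper face of the pale wooden board (260 x 80 x 40 mm, fixed flat on the bench between two dark bench dogs 34 mm high, to the robot's right, its length roughly along y). It lies 85 mm from the board's middle, towards the board's -y end. This point: centre of the mouth, level with the board's upper face, 40 mm above the bench; y along the board's length, z up
- round_hole (a point): a round hole 18 mm across, 28 mm deep, cut in the upper face of the pale wooden board (260 x 80 x 40 mm, fixed flat on the bench between two dark bench dogs 34 mm high, to the robot's right, its length roughly along y). It lies at the board's middle. This point: centre of the mouth, level with the board's upper face, 40 mm above the bench; y along the board's length, z up
- short_mortise (a point): a short mortise, a slot 26 x 14 mm, 28 mm deep, cut in the upper face of the pale wooden board (260 x 80 x 40 mm, fixed flat on the bench between two dark bench dogs 34 mm high, to the robot's right, its length roughly along y). It lies 85 mm from the board's middle, towards its +y end. This point: centre of the mouth, level with the board's upper face, 40 mm above the bench; y along the board's length, z up
Mind the look-alikes: they are no part of the job. What is shaped like the part that bears mallet_top but green or pink is not meant.

How it is judged (in metres and radians):
On the way, in this order (a step that is already met when the one before it is completed fails the run):
1. point at the middle of the widest chisel's blade and stay (horizontal distance between the grasp point and chisel_wide_blade below 0.025 m and z of the grasp point in the frame of chisel_wide_blade between 0.008 and 0.075 m), for 1.5 s.
2. point at the top of the mallet's handle and stay (horizontal distance between the grasp point and mallet_top below 0.02 m and z of the grasp point in the frame of mallet_top between 0.008 and 0.075 m), for 1.5 s.
3. point at the middle of the longest mortise and stay (horizontal distance between the grasp point and long_mortise below 0.02 m and z of the grasp point in the frame of long_mortise between 0.008 and 0.075 m), for 1.5 s.
At the end, for the whole second after the job is handed in: Still pointing at the longest mortise, touching nothing: grasp point (about 20 mm behind the shut fingertips) within 20 mm of its centre seen from above and 8 to 75 mm over the board; chisels and mallet within 8 mm of their starts, mallet upright. The wide blade counts within 25 mm (all of step 3 and distance of each of chisel_wide_blade, chisel_medium_blade, chisel_narrow_blade, mallet_top from where it was at the start of the episode below 0.008 m and angle between mallet_top's own z axis and vertical below 0.1 rad).
It fails at once if the robot touches something (over 0.5 N) (contact force between any of the arm, the fingers and anything else above 0.5 N).
It fails at once if a chisel or the mallet is moved, tipped or lifted by more than 10 mm (distance of any of chisel_wide_blade, chisel_medium_blade, chisel_narrow_blade, mallet_top from where it was at the start of the episode above 0.01 m).
It fails at once if the grasp point comes down close over another chisel's blade or another hole of the board (within 25 mm seen from above and less than 65 mm over it) ((horizontal distance between the grasp point and chisel_medium_blade below 0.025 m and z of the grasp point in the frame of chisel_medium_blade below 0.065 m) or (horizontal distance between the grasp point and chisel_narrow_blade below 0.025 m and z of the grasp point in the frame of chisel_narrow_blade below 0.065 m) or (horizontal distance between the grasp point and round_hole below 0.025 m and z of the grasp point in the frame of round_hole below 0.065 m) or (horizontal distance between the grasp point and short_mortise below 0.025 m and z of the grasp point in the frame of short_mortise below 0.065 m)).
It also fails if it takes over 51 s, if anything falls off the work surface, if the arm or the gripper's body presses on something with over 40 N, if the wrist force passes 120 N, or if a joint passes its speed limit or range.

ROBOT

A 6-joint arm with a two-finger parallel gripper is mounted at the origin on the work surface. World frame = base frame: x ahead of the robot, y to its left, z up, the work surface at z = 0. Lengths are in mm, angles in rad, forces in N, time in s.
With the tool pointing down it reaches from about 350 to 875 mm from the base axis. Payload 15.5 kg.
Tool frame: the origin (TCP) lies between the finger pads; the fingertips stand manip.tip_reach ahead of it and the grasp point (between the pads) lies 2 mm behind it (manip.tip_reach is the distance from the TCP to the fingertips, in mm); z points along the fingers, y is the line along which they close (so a half turn about z gives the same grasp; the last joint's range is limited). The gripper opens to 85 mm and grips with 20 to 120 N. Pads are 22 mm wide; open, the fingers measure 114 mm over their backs; the gripper's body (76 mm by 85 mm) begins 54 mm behind the grasp point. The pads swing forward as they close: fully open they stand 13 mm farther back than shut.
Start: joints at [-1.298, 0.494, 1.345, -0, 1.302, -0.096], TCP at [225.311, -582.976, 248.277] pointing down, gripper open.
Joint ranges: [-2.91, 2.91], [-0.82, 2.16], [0.22, 2.67], [-1.22, 4.37], [0.12, 2.79], [-3.08, 3.08]. Speed limits (rad/s): [1.89, 1.89, 2.57, 3.01, 3.01, 3.01].

INTERFACE

Orientations are given as a unit quaternion [w, x, y, z].
In Python, from station import manip gives the robot as it stands.
- The arm moves only by the shell command python3 -m crank 'ROWS' [FORCE]. ROWS is JSON, a list of rows, each a list of 7 numbers: the turn, a rotation vector about the tool's x, y, z in units of 5 degrees (1.0 is 5 degrees), then the shift along the tool's x, y, z in units of 40 mm (1.0 is 40 mm), then the closure, from -1 (fully open) to 1 (shut). A call has 1 to 8 rows; each row is the pose to reach, as a shift and turn from the pose commanded when the call began, along the tool's axes at that moment; what a row does not reach only later rows make up. A row lasts 1/12 s, in which the tool goes at most 41.7 mm and 7.16 degrees, less where a joint would pass 70% of its speed; a pose out of reach is approached as far as the arm can. A call with a gripper value outside its range is refused whole. The fingers move at their own pace and stop on an object; FORCE is the grip in N (left out, the last holds). Time passes only in rows, so rows that repeat a pose let the fingers close. It gives the time, the measured TCP pose, the force, the opening and the grip force at its end, in the units of the state.
- manip.get_state(): the state, without advancing time (a new reading comes with each control period).
- manip.read_camera(name): name is "scene" or "top" or "wrist"; returns (picture, depth): 420x560x3 uint8, red, green, blue; 420x560 float32, mm along the optical axis (not along the pixel's ray), 0 where there is no reading.
- manip.camera_params(name): a dict with "fx", "fy", "cx", "cy" (pixels), "cam_to_world" (4x4, takes a point from camera to world coordinates). Camera axes: x right, y down, z forward; pixel columns grow to the right and rows downward; lengths in mm; the calibration is good to about 2 mm. A picture is of the moment at which its call begins: read the wrist's pose just before it. camera_params takes no time and is no camera call; for the wrist camera it gives the pose at the moment of the call.
- manip.sign_off(): hands the job in; it is judged then, once.
The state is a dict: "t": time; "joints": joint angles; "joint_velocities": joint speeds; "tau": joint torques, N m; "tool_pos": TCP position; "ee_rot": TCP orientation; "force": force on the tool from outside, world axes, zero at the start; "torque": the same for the moment, N m; "gripper_width": opening from 0.0 (shut) to 1.0 (fully open); "finger_force": force on a finger pad.
Only numpy, scipy, OpenCV 4.12 (cv2) and the standard library are available. Lean on these libraries where they do the work, as an engineer would, in place of code of your own. Each camera call takes 0.05 s, during which the arm holds its last target. There are 200 camera calls.

## Working session

There is one attempt and no reset: what is moved stays moved. The work goes in short steps, Python scripts to look and compute and a shell command to move; the robot and the scene stay as the last step left them, time stands still between calls to the robot, and variables do not carry over. Pictures are saved under pics/ and viewed, at most 10 in all, crops included, and the job is handed in when it is done.

```bash
mkdir -p pics; python3 - <<'E'
from station import manip
import cv2,numpy as np
s=manip.get_state();print(s['t'],s['tool_pos'],s['ee_rot'],s['gripper_width'],manip.tip_reach)
for n in ('top','scene'):
    p,d=manip.read_camera(n);c=manip.camera_params(n)
    cv2.imwrite(f'pics/{n}.png',p[:,:,::-1]);np.savez(f'{n}.npz',p=p,d=d,**c)
    print(n,c)
E
```

```text
0.0 [ 225.21617158 -582.66288476  247.69443245] [-6.09687628e-04  9.83044677e-01  1.83365174e-01 -6.30233019e-05] 1.0012550463814582 17.0
top {'fx': 469.16801373343475, 'fy': 469.16801373343475, 'cx': 273.56472711451, 'cy': 208.42749754249863, 'cam_to_world': array([[-2.70309521e-02, -9.90854005e-01,  1.32203135e-01,
         4.31513914e+02],
       [-9.99512726e-01,  2.47251924e-02, -1.90519292e-02,
         2.01479314e+01],
       [ 1.56089324e-02, -1.32653708e-01, -9.91039533e-01,
         1.22455906e+03],
       [ 0.00000000e+00,  0.00000000e+00,  0.00000000e+00,
         1.00000000e+00]])}
scene {'fx': 453.15682530826416, 'fy': 453.15682530826416, 'cx': 281.9466241331511, 'cy': 208.0695223681394, 'cam_to_world': array([[-5.11645462e-01,  6.67403959e-01, -5.41101540e-01,
         1.09483069e+03],
       [ 8.59029059e-01,  3.84917682e-01, -3.37501783e-01,
         3.51144899e+02],
       [-1.69704755e-02, -6.37503202e-01, -7.70260781e-01,
         8.97822926e+02],
       [ 0.00000000e+00,  0.00000000e+00,  0.00000000e+00,
         1.00000000e+00]])}
```

View pics/top.png

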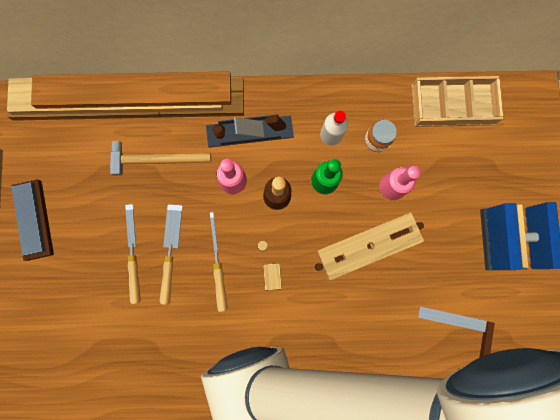

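View pics/scene.png

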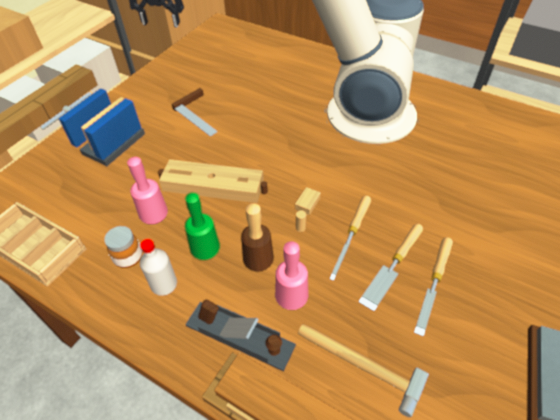

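The top view shows the wide blade at about (173,227), the medium one at (130,220) and the narrow one at (214,235). The dark mallet's handle top is at about (279,184), between pink and green look-alikes. The long mortise is at about (403,233), the round hole at (371,245) and the short mortise at (339,258).

```bash
cat > h.py <<'E'
import numpy as np,cv2
def load(n): return np.load(n+'.npz')
def ray(z,u,v,h):
    T=z['cam_to_world'];d=T[:3,:3]@[(u-z['cx'])/z['fx'],(v-z['cy'])/z['fy'],1];o=T[:3,3]
    return o+d*(h-o[2])/d[2]
def cloud(z):
    T=z['cam_to_world'];d=z['d'];v,u=np.mgrid[:420,:560]
    c=np.stack([(u-z['cx'])/z['fx']*d,(v-z['cy'])/z['fy']*d,d],-1)
    return c@T[:3,:3].T+T[:3,3]
E
python3 - <<'E'
from h import *
for n,bl,mal,hol in (('top',[(173,227),(130,220),(214,232)],(279,184),[(403,233),(371,245),(339,258)]),
                 ('scene',[(381,286),(428,304),(343,255)],(254,211),[(198,172),(212,176),(238,180)])):
    z=load(n);W=cloud(z);p=z['p'];hsv=cv2.cvtColor(p,cv2.COLOR_RGB2HSV)
    g=((hsv[...,1]<75)&(hsv[...,2]>100)).astype(np.uint8)
    k,lab,st,ce=cv2.connectedComponentsWithStats(g)
    for u,v in bl:
        w=lab[v-5:v+6,u-5:u+6];w=w[w>0]
        if not len(w): print(n,'noblade',u,v);continue
        l=np.bincount(w).argmax();vs,us=np.nonzero(lab==l)
        P=np.array([ray(z,a,b,5)[:2] for a,b in zip(us,vs)],np.float32)
        r=cv2.minAreaRect(P);print(n,'blade',u,v,st[l,4],'rect',np.round(r[0],1),np.round(r[1],1),round(r[2],1),'mean',P.mean(0).round(1),'x',P[:,0].min(),P[:,0].max())
    u,v=mal;w=W[v-25:v+25,u-25:u+25].reshape(-1,3);t=w[(w[:,2]>188)&(w[:,2]<203)]
    print(n,'mallet',len(t),t.mean(0).round(1),np.ptp(t,0).round(1))
    # board: points at height ~40 in region
    m=((abs(W[...,2]-40)<5)&(hsv[...,1]<150)&(hsv[...,2]>140)).astype(np.uint8)
    k,lab,st,ce=cv2.connectedComponentsWithStats(m)
    u,v=((385,240) if n=='top' else (225,178));w=lab[v-8:v+9,u-8:u+9];l=np.bincount(w[w>0]).argmax()
    vs,us=np.nonzero(lab==l);P=np.array([ray(z,a,b,40)[:2] for a,b in zip(us,vs)],np.float32)
    r=cv2.minAreaRect(P);print(n,'board',len(us),np.round(r[0],1),np.round(r[1],1),round(r[2],1))
    b=cv2.boxPoints(r);e=[b[1]-b[0],b[2]-b[1]];e=max(e,key=np.linalg.norm);e=e/np.linalg.norm(e);e*=np.sign(e[1])
    print('  mortise',np.array(r[0])-85*e,'short',np.array(r[0])+85*e,'rays',[ray(z,*q,40)[:2].round(1) for q in hol])
    for c in [(231,170),(327,175),(400,180)] if n=='top' else []:
        w=W[c[1]-25:c[1]+25,c[0]-25:c[0]+25].reshape(-1,3);print('  tall',w[:,2].max(),w[w[:,2].argmax()])
z=load('top');i=z['p'][140:290,100:440,::-1];cv2.imwrite('pics/crop.png',cv2.resize(i,None,fx=2.3,fy=2.3,interpolation=cv2.INTER_CUBIC))
E
```

```text
top blade 173 227 661 rect [545.4 262. ] [ 39.  132.6] 84.1 mean [553.2 261.3] x 479.6979 612.77905
top blade 130 220 351 rect [548.8 369.4] [132.7  19.5] 5.3 mean [554.1 370.2] x 482.35193 615.2333
top blade 214 232 174 rect [522.7 153.4] [133.7   9.2] 5.9 mean [525.8 153.9] x 456.02393 588.92694
top mallet 130 [627.  -11.7 192.9] [27.5 27.3 11.5]
top board 2825 [ 488.6 -244.9] [ 78.7 260.4] 20.5
  mortise [ 518.37604141 -324.48031616] short [ 458.88689804 -165.2288208 ] rays [array([ 518.4, -329.7]), array([ 490.1, -246.5]), array([ 459.6, -163.9])]
  tall 1224.5590554371195 [ 431.51391434   20.14793135 1224.55905544]
  tall 1224.5590554371195 [ 431.51391434   20.14793135 1224.55905544]
  tall 1224.5590554371195 [ 431.51391434   20.14793135 1224.55905544]
scene blade 381 286 857 rect [540.5 264. ] [ 39.9 147. ] 84.7 mean [554.2 262.9] x 467.17566 615.17914
scene blade 428 304 512 rect [544.5 370.8] [146.4  20.4] 5.0 mean [555.6 371.9] x 471.27664 617.498
scene blade 343 255 223 rect [518.6 154.7] [147.3  11. ] 6.7 mean [524.8 155.4] x 445.766 592.1279
scene mallet 115 [630.6  -9.9 191.6] [27.4 28.1  7.6]
scene board 2090 [ 493.3 -242.2] [ 85.6 260.7] 20.6
  mortise [ 523.20302391 -321.79806519] short [ 463.40293312 -162.66305542] rays [array([ 496.8, -280.2]), array([ 490.1, -239.3]), array([ 468., -172.])]
```

View pics/crop.png

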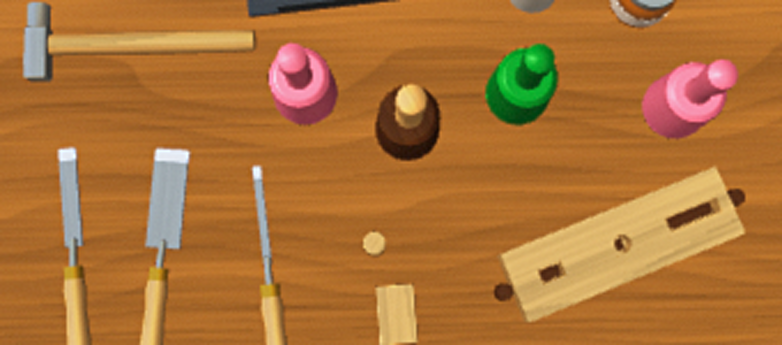

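Both views agree, and the sizes match what was given (blade 39 mm wide, board 260 x 79 mm, handle top about 193 mm high). These are my targets:

| Thing | x (mm) | y (mm) |
|---|---|---|
| Wide blade | 559 | 261.5 |
| Mallet top | 628.5 | -11 |
| Long mortise | 520.5 | -323 |

I'll raise the arm, shut the fingers and cross high.

```bash
cat > to.py <<'E'
import sys,numpy as np
from scipy.spatial.transform import Rotation as R
from station import manip
s=manip.get_state();q=np.array(s['ee_rot']);r=R.from_quat(q[[1,2,3,0]])
print(round(s['t'],2),np.round(s['tool_pos'],1),np.round(s['gripper_width'],2),np.round(s['force'],1))
d=np.array(list(map(float,sys.argv[1:4])))-s['tool_pos']
print('units',(r.inv().apply(d)/40).round(2),'tilt',(r.as_matrix()[:,2]).round(3))
E
python3 -m crank '[[0,0,0,0,0,-0.2,1],[0,0,0,0,0,-0.4,1],[0,0,0,0,0,-0.6,1],[0,0,0,0.2,-0.2,-0.7,1],[0,0,0,0.6,-0.6,-0.7,1],[0,0,0,1.05,-1.1,-0.7,1],[0,0,0,1.5,-1.6,-0.7,1],[0,0,0,2,-2.15,-0.7,1]]'
python3 -m crank '[[0,0,0,0.48,-0.52,0,1],[0,0,0,0.96,-1.04,0,1],[0,0,0,1.44,-1.56,0,1],[0,0,0,1.92,-2.08,0,1],[0,0,0,2.4,-2.6,0,1],[0,0,0,2.88,-3.12,0,1],[0,0,0,3.36,-3.64,0,1],[0,0,0,3.84,-4.16,0,1]]'
python3 to.py 559 261.5 270
```

```text
t: 0.77
tool_pos: [269.3, -472.5, 276.8]
ee_rot: [0.0, 0.983, 0.183, 0.0]
force: [0.7, -0.3, 0.1]
gripper_width: -0.005
finger_force: 0.0
t: 1.43
tool_pos: [352.4, -261.5, 276.9]
ee_rot: [0.0, 0.983, 0.183, 0.0]
force: [0.4, 0.9, -0.3]
gripper_width: -0.004
finger_force: 0.0
1.43 [ 352.4 -261.5  276.9] -0.0 [ 0.4  0.9 -0.3]
units [  9.53 -10.33   0.17] tilt [ 0.001 -0.001 -1.   ]
```

```bash
python3 -m crank '[[0,0,0,0.48,-0.52,0,1],[0,0,0,0.96,-1.04,0,1],[0,0,0,1.44,-1.56,0,1],[0,0,0,1.92,-2.08,0,1],[0,0,0,2.4,-2.6,0,1],[0,0,0,2.88,-3.12,0,1],[0,0,0,3.36,-3.64,0,1],[0,0,0,3.84,-4.16,0,1]]' >/dev/null
python3 -m crank '[[0,0,0,0.48,-0.52,0,1],[0,0,0,0.96,-1.04,0,1],[0,0,0,1.44,-1.56,0,1],[0,0,0,1.92,-2.08,0,1],[0,0,0,2.4,-2.6,0,1],[0,0,0,2.88,-3.12,0,1],[0,0,0,3.3,-3.6,0,1],[0,0,0,3.6,-3.9,0,1]]' >/dev/null
python3 -m crank '[[0,0,0,0.3,-0.3,0,1],[0,0,0,0.6,-0.6,0,1],[0,0,0,0.9,-0.9,0,1],[0,0,0,1.2,-1.2,0,1],[0,0,0,1.4,-1.5,0,1],[0,0,0,1.4,-1.5,0,1],[0,0,0,1.4,-1.5,0,1],[0,0,0,1.4,-1.5,0,1]]' >/dev/null
python3 to.py 559 261.5 42
```

```text
3.43 [543.7 220.5 276.4] -0.0 [-0.8 -0.6 -0.9]
units [ 0.73 -0.82  5.86] tilt [-0. -0. -1.]
```

```bash
python3 -m crank '[[0,0,0,0.3,-0.35,0.2,1],[0,0,0,0.6,-0.7,0.5,1],[0,0,0,0.73,-0.82,1,1],[0,0,0,0.73,-0.82,1.5,1],[0,0,0,0.73,-0.82,2,1],[0,0,0,0.73,-0.82,2.3,1],[0,0,0,0.73,-0.82,2.5,1],[0,0,0,0.73,-0.82,2.5,1]]' >/dev/null
python3 to.py 559 261.5 42
python3 - <<'E'
from station import manip
import cv2
p,d=manip.read_camera('wrist');cv2.imwrite('pics/w1.png',p[:,:,::-1])
p,d=manip.read_camera('scene');cv2.imwrite('pics/s1.png',p[:,:,::-1])
E
```

```text
4.1 [558.8 261.1 175. ] 0.0 [-1.   1.  -0.1]
units [ 0.02 -0.01  3.33] tilt [-0.002 -0.001 -1.   ]
```

View pics/w1.png

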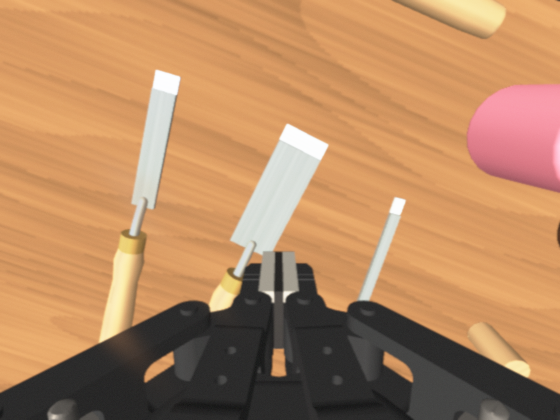

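View pics/s1.png

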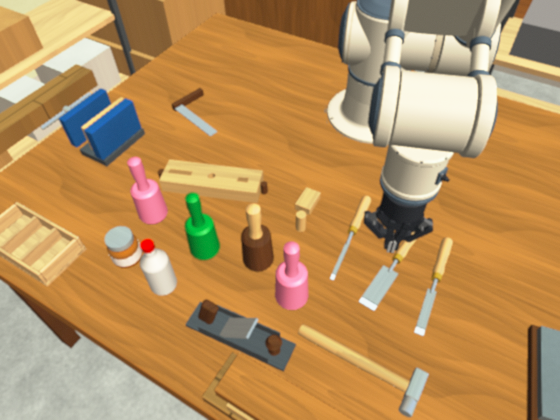

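The wrist view shows the wide blade at (280,190), just ahead of the shut fingertips at (278,255); the offset fits the camera's tilt. The scene view has the gripper over the wide chisel with nothing disturbed, so I'll descend and hold.

```bash
python3 -m crank '[[0,0,0,0.02,0,0.4,1],[0,0,0,0.02,0,0.9,1],[0,0,0,0.02,0,1.4,1],[0,0,0,0.02,0,1.9,1],[0,0,0,0.02,0,2.4,1],[0,0,0,0.02,0,2.8,1],[0,0,0,0.02,0,3.1,1],[0,0,0,0.02,0,3.3,1]]'
python3 -m crank '[[0,0,0,0,0,0,1],[0,0,0,0,0,0,1],[0,0,0,0,0,0,1],[0,0,0,0,0,0,1],[0,0,0,0,0,0,1],[0,0,0,0,0,0,1],[0,0,0,0,0,0,1],[0,0,0,0,0,0,1]]' >/dev/null
python3 -m crank '[[0,0,0,0,0,0,1],[0,0,0,0,0,0,1],[0,0,0,0,0,0,1],[0,0,0,0,0,0,1],[0,0,0,0,0,0,1],[0,0,0,0,0,0,1],[0,0,0,0,0,0,1],[0,0,0,0,0,0,1]]' >/dev/null
python3 -m crank '[[0,0,0,0,0,0,1],[0,0,0,0,0,0,1],[0,0,0,0,0,0,1],[0,0,0,0,0,0,1],[0,0,0,0,0,0,1],[0,0,0,0,0,0,1],[0,0,0,0,0,0,1],[0,0,0,0,0,0,1]]' >/dev/null
python3 -m crank '[[0,0,0,0,0,0,1],[0,0,0,0,0,0,1],[0,0,0,0,0,-0.3,1],[0,0,0,0,0,-0.8,1],[0,0,0,0,0,-1.4,1],[0,0,0,0,0,-2,1],[0,0,0,0,0,-2.6,1],[0,0,0,0,0,-3.2,1]]' >/dev/null
python3 -m crank '[[0,0,0,0,0,-0.6,1],[0,0,0,0,0,-1.2,1],[0,0,0,0,0,-1.8,1],[0,0,0,0,0,-2.3,1],[0,0,0,0,0,-2.6,1],[0,0,0,0,0,-2.8,1],[0,0,0,0,0,-2.8,1],[0,0,0,0,0,-2.8,1]]' >/dev/null
python3 to.py 628.5 -11 275
```

```text
t: 4.87
tool_pos: [560.6, 262.2, 44.0]
ee_rot: [-0.0, 0.983, 0.183, 0.0]
force: [-0.3, 1.0, -0.1]
gripper_width: 0.001
finger_force: 0.0
8.2 [560.2 262.2 284.3] -0.0 [ 0.6 -0.  -0.1]
units [-0.87  6.99  0.23] tilt [ 0.  0. -1.]
```

```bash
python3 -m crank '[[0,0,0,-0.03,0.25,0,1],[0,0,0,-0.1,0.7,0,1],[0,0,0,-0.15,1.25,0,1],[0,0,0,-0.22,1.8,0,1],[0,0,0,-0.3,2.35,0,1],[0,0,0,-0.37,2.9,0,1],[0,0,0,-0.43,3.45,0,1],[0,0,0,-0.5,4,0,1]]' >/dev/null
python3 -m crank '[[0,0,0,-0.07,0.55,0,1],[0,0,0,-0.14,1.1,0,1],[0,0,0,-0.2,1.65,0,1],[0,0,0,-0.28,2.2,0,1],[0,0,0,-0.33,2.6,0,1],[0,0,0,-0.36,2.85,0,1],[0,0,0,-0.37,2.97,0,1],[0,0,0,-0.37,2.99,0,1]]' >/dev/null
python3 -m crank '[[0,0,0,0,0,0,1],[0,0,0,0,0,0,1],[0,0,0,0,0,0,1]]' >/dev/null
python3 to.py 628.5 -11 232
python3 - <<'E'
from station import manip
import cv2
p,d=manip.read_camera('scene');cv2.imwrite('pics/s2.png',p[:,:,::-1])
E
```

```text
9.78 [628.5 -10.2 284.3] -0.0 [-0.2 -0.1  1. ]
units [-0.01  0.02  1.31] tilt [-0.  0. -1.]
```

View pics/s2.png

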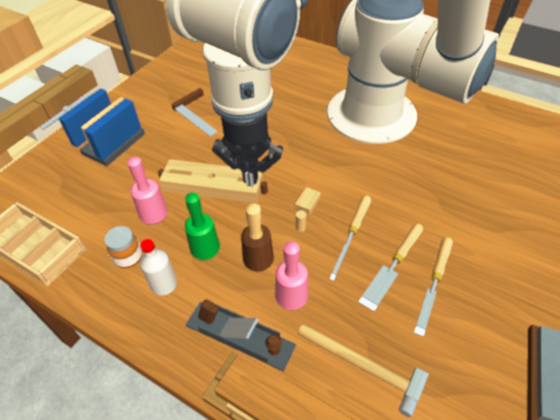

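The fingertips at about (250,183) are right above the dark mallet's handle top at (254,208), and nothing has moved. I'll descend slowly, hold and rise.

```bash
python3 -m crank '[[0,0,0,0,0.02,0.2,1],[0,0,0,0,0.02,0.4,1],[0,0,0,0,0.02,0.6,1],[0,0,0,0,0.02,0.8,1],[0,0,0,0,0.02,1,1],[0,0,0,0,0.02,1.15,1],[0,0,0,0,0.02,1.25,1],[0,0,0,0,0.02,1.3,1]]'
python3 -m crank '[[0,0,0,0,0,0,1],[0,0,0,0,0,0,1],[0,0,0,0,0,0,1],[0,0,0,0,0,0,1],[0,0,0,0,0,0,1],[0,0,0,0,0,0,1],[0,0,0,0,0,0,1],[0,0,0,0,0,0,1]]' >/dev/null
python3 -m crank '[[0,0,0,0,0,0,1],[0,0,0,0,0,0,1],[0,0,0,0,0,0,1],[0,0,0,0,0,0,1],[0,0,0,0,0,0,1],[0,0,0,0,0,0,1],[0,0,0,0,0,0,1],[0,0,0,0,0,0,1]]' >/dev/null
python3 -m crank '[[0,0,0,0,0,0,1],[0,0,0,0,0,0,1],[0,0,0,0,0,0,1],[0,0,0,0,0,0,1],[0,0,0,0,0,0,1],[0,0,0,0,0,0,1],[0,0,0,0,0,0,1],[0,0,0,0,0,0,1]]'
python3 -m crank '[[0,0,0,0,0,0,1],[0,0,0,0,0,0,1],[0,0,0,0,0,-0.2,1],[0,0,0,0,0,-0.5,1],[0,0,0,0,0,-0.8,1],[0,0,0,0,0,-1.1,1],[0,0,0,0,0,-1.3,1],[0,0,0,0,0,-1.3,1]]' >/dev/null
python3 to.py 520.5 -323 280
```

```text
t: 10.5
tool_pos: [628.8, -11.9, 231.5]
ee_rot: [-0.0, 0.983, 0.183, -0.0]
force: [-0.2, 0.2, -0.7]
gripper_width: 0.002
finger_force: 0.0
t: 12.5
tool_pos: [629.0, -11.8, 232.3]
ee_rot: [-0.0, 0.983, 0.183, -0.0]
force: [-0.1, -0.1, -0.1]
gripper_width: 0.003
finger_force: 0.0
13.17 [629.7 -11.9 286.5] -0.0 [ 0.7 -0.1  0.1]
units [-5.35  6.27  0.16] tilt [ 0.003 -0.    -1.   ]
```

```bash
python3 -m crank '[[0,0,0,-0.2,0.23,0,1],[0,0,0,-0.5,0.6,0,1],[0,0,0,-0.9,1.05,0,1],[0,0,0,-1.3,1.5,0,1],[0,0,0,-1.7,2,0,1],[0,0,0,-2.1,2.45,0,1],[0,0,0,-2.5,2.9,0,1],[0,0,0,-2.9,3.4,0,1]]' >/dev/null
python3 -m crank '[[0,0,0,-0.4,0.47,0,1],[0,0,0,-0.8,0.95,0,1],[0,0,0,-1.2,1.4,0,1],[0,0,0,-1.6,1.87,0,1],[0,0,0,-2,2.34,0,1],[0,0,0,-2.3,2.7,0,1],[0,0,0,-2.45,2.87,0,1],[0,0,0,-2.45,2.87,0,1]]' >/dev/null
python3 -m crank '[[0,0,0,0,0,0.2,1],[0,0,0,0,0,0.6,1],[0,0,0,0,0,1.1,1],[0,0,0,0,0,1.6,1],[0,0,0,0,0,2,1],[0,0,0,0,0,2.3,1],[0,0,0,0,0,2.4,1],[0,0,0,0,0,2.4,1]]' >/dev/null
python3 to.py 520.5 -323 77
python3 - <<'E'
from station import manip
import cv2
p,d=manip.read_camera('wrist');cv2.imwrite('pics/w3.png',p[:,:,::-1])
E
```

```text
15.17 [ 519.6 -321.5  187. ] 0.0 [-1.3  1.3  0.3]
units [0.01 0.05 2.75] tilt [-0.002  0.002 -1.   ]
```

View pics/w3.png

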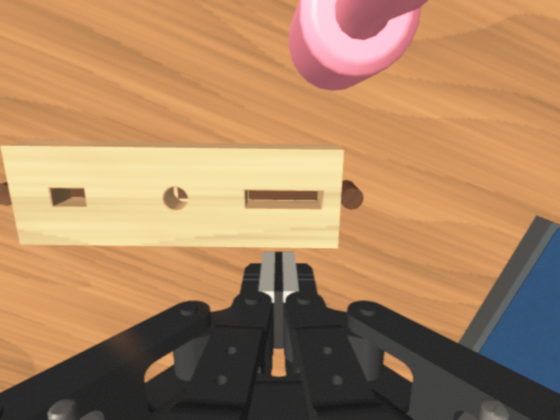

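The long mortise at (284,199) lines up in column with the fingertips at (279,255). The pink look-alike stands nearby, so I'll check the clearance before going lower.

```bash
python3 - <<'E'
from h import *
z=load('top');W=cloud(z)
hsv=cv2.cvtColor(z['p'],cv2.COLOR_RGB2HSV)
m=(W[...,2]>45)&(W[...,2]<260)&(z['d']>0)
d=np.hypot(W[...,0]-520.5,W[...,1]+323)
for lo,hi in((45,80),(80,130),(130,210)):
    k=m&(W[...,2]>lo)&(W[...,2]<=hi)&(W[...,0]>400)
    i=np.where(k,d,1e9).argmin();print(lo,d.flat[i],W.reshape(-1,3)[i].round(0))
z=load('scene');W=cloud(z);k=(W[...,2]>60)&(W[...,2]<210)&(z['d']>0);d=np.hypot(W[...,0]-520.5,W[...,1]+323)
i=np.where(k,d,1e9).argmin();print('scene',d.flat[i],W.reshape(-1,3)[i].round(0))
E
```

```text
45 10.27769396469276 [ 510. -325.   45.]
80 90.6148587095524 [ 611. -319.   88.]
130 109.25898698169254 [ 630. -319.  172.]
scene 93.44804531567631 [ 614. -320.   97.]
```

```bash
python3 -c "
from station import manip
print(manip.camera_params('wrist')['cam_to_world'][:3,3]-manip.get_state()['tool_pos'])"
```

```text
[ 65.48743851  23.78211146 125.40925755]
```

The camera housing stays about 48 mm from the pink handle and close to its top height, and the gripper body clears it well. I'll descend.

```bash
python3 -m crank '[[0,0,0,0,0.03,0.2,1],[0,0,0,0,0.03,0.6,1],[0,0,0,0,0.03,1,1],[0,0,0,0,0.03,1.4,1],[0,0,0,0,0.03,1.8,1],[0,0,0,0,0.03,2.2,1],[0,0,0,0,0.03,2.5,1],[0,0,0,0,0.03,2.7,1]]'
python3 -m crank '[[0,0,0,0,0,0,1],[0,0,0,0,0,0,1],[0,0,0,0,0,0,1],[0,0,0,0,0,0,1],[0,0,0,0,0,0,1],[0,0,0,0,0,0,1],[0,0,0,0,0,0,1],[0,0,0,0,0,0,1]]' >/dev/null
python3 -m crank '[[0,0,0,0,0,0,1],[0,0,0,0,0,0,1],[0,0,0,0,0,0,1],[0,0,0,0,0,0,1],[0,0,0,0,0,0,1],[0,0,0,0,0,0,1],[0,0,0,0,0,0,1],[0,0,0,0,0,0,1]]' >/dev/null
python3 -m crank '[[0,0,0,0,0,0,1],[0,0,0,0,0,0,1],[0,0,0,0,0,0,1],[0,0,0,0,0,0,1],[0,0,0,0,0,0,1],[0,0,0,0,0,0,1],[0,0,0,0,0,0,1],[0,0,0,0,0,0,1]]' >/dev/null
python3 -m crank '[[0,0,0,0,0,0,1],[0,0,0,0,0,0,1],[0,0,0,0,0,0,1],[0,0,0,0,0,0,1]]'
python3 -c "
from station import manip
print(manip.sign_off())"
```

```text
t: 15.88
tool_pos: [520.1, -323.9, 79.3]
ee_rot: [-0.0, 0.983, 0.183, -0.0]
force: [-0.7, 0.1, -0.9]
gripper_width: -0.001
finger_force: 0.0
t: 18.22
tool_pos: [520.2, -324.1, 80.3]
ee_rot: [0.0, 0.983, 0.183, 0.0]
force: [0.3, -0.2, 0.2]
gripper_width: 0.0
finger_force: 0.0
the job is handed in; nothing more can be done
None
```

The arm pointed at the wide chisel's blade, then the mallet's handle top, then the longest mortise, holding at least two seconds at each. I handed the job in at 18 s still over the mortise; the force readings showed no sign of contact, but no verdict came back.

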